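# Hold a bag clip open around a recipe card

### The job

Squeeze the tails of the blue bag clip until its jaws gape wide, lift it, and bring it with the jaws level around the red edge of the recipe card, at about mid-height, so that the card edge stands between the open jaws but nothing of the clip touches card or block. Do not shift the card's block, do not let the jaws shut at the card, and leave the other things where they are. Finish while still holding the clip squeezed wide open there: I will slip a second card in before it is let go.

Things in the scene. Friction and masses are not known exactly. Their poses are not given: they have to be found in the camera images.
- clip: Blue spring bag clip, 0.09 kg, lying on its side, hinge axis upright, 30 mm tall. Origin: underside, on the hinge axis (steel coil). x: from the hinge towards the jaws, whose tips are at x = 60 mm; tails, 5 mm thick, reach back to x = -54 mm, 45 mm over their outsides at the ends when shut. y: across, to the left lever; z up. At the start the jaws point to world +y within 0.6 rad.
- clip_left (a joint): left lever's opening angle, rad: 0 shut, 0.25 fully open (stop). Squeeze the tails along the clip's y, from above, around x = -36 mm: 5 N at the tail ends starts it, 13 N opens it fully, a 25 N grip keeps it open. Open, the tails are parallel, 17 mm over their outsides, and the jaws gape 30 mm at the tips, 23 mm at x = 30 mm.
- clip_right (a joint): right lever's opening angle, rad: 0 shut, 0.25 fully open; the levers are geared together and open alike, so the clip's middle line stays centred between the fingers
- clip_mouth (a point): point midway between the two jaw tips, 60 mm from the hinge axis along the clip's x, at half its 30 mm height; moves with the clip's middle line
- clip_left_tip (a point): inner face of the left jaw's tip, at half height
- clip_right_tip (a point): inner face of the right jaw's tip, at half height
- stand: Wooden block (x 50, y 60 mm, 22 mm tall) with an upright stiff recipe card in it, 0.5 kg, loose. Card: 4 mm thick (x), 120 mm wide (y), from 12 to 102 mm height, overhanging the block 30 mm at both sides. Origin: centre of the underside. x is normal to the card, away from the robot at yaw 0; the red margin, 10 mm wide, is the upright edge at y = -60 mm.
- card_edge (a point): middle of the card's red edge (y = -60 mm, 57 mm high in the stand's frame), axes as the stand's; the card lies to its +y. The clip comes in along +y of the stand.
- kitchen_timer: red and white kitchen timer, 69 mm wide, 54 mm tall, to be left alone; origin at the centre of its underside
- matchbox: red matchbox 36x55x15 mm, to be left alone; origin at the centre of its underside
- garlic: garlic bulb, 60 mm, to be left alone; origin at the centre of its underside

How it is judged (in metres and radians):
On the way:
1. the clip is squeezed open (both levers past 0.17 rad) while its mouth is still more than 40 mm from the card's red edge (value of joint each of clip_left, clip_right above 0.17 rad and distance between clip_mouth and card_edge above 0.04 m), for 0.2 s.
At the end, for the whole second after the job is handed in: Fingers hold the clip off the worktop, still, within 0.25 rad of level, levers past 0.17 rad; jaw tips either side of the card, 3 mm or more from its mid-plane, 5-45 mm past the red edge, within 25 mm of mid-height; clip touches neither card nor block; stand upright, moved under 15 mm (value of joint each of clip_left, clip_right above 0.17 rad and ((x of clip_left_tip in the frame of card_edge above 0.003 m and x of clip_right_tip in the frame of card_edge below -0.003 m) or (x of clip_left_tip in the frame of card_edge below -0.003 m and x of clip_right_tip in the frame of card_edge above 0.003 m)) and y of clip_left_tip in the frame of card_edge between 0.005 and 0.045 m and y of clip_right_tip in the frame of card_edge between 0.005 and 0.045 m and z of clip_mouth in the frame of card_edge between -0.025 and 0.025 m and y of clip in the frame of card_edge below 0 m and angle between clip's own z axis and vertical below 0.25 rad and height (world z) of clip above 0.01 m and contact force between the fingers and clip above 2 N and contact force between clip and stand below 0.3 N and linear speed of clip below 0.03 m/s and angle between stand's own z axis and vertical below 0.1 rad and distance of stand from where it was at the start of the episode below 0.015 m); the arm keeps its last pose, push and grip.
It fails at once if the card stand is shifted by more than 15 mm or tipped (distance of stand from where it was at the start of the episode above 0.015 m or angle between stand's own z axis and vertical above 0.2 rad).
It fails at once if the jaws shut (under 0.08 rad) with the mouth within 40 mm of the middle of the red edge (value of joint clip_left below 0.08 rad and distance between clip_mouth and card_edge below 0.04 m).
It fails at once if timer, matchbox or garlic is moved by more than 30 mm (distance of any of kitchen_timer, matchbox, garlic from where it was at the start of the episode above 0.03 m).
It also fails if it takes over 40 s, if anything falls off the work surface, if the arm or the gripper's body presses on something with over 40 N, if the wrist force passes 120 N, or if a joint passes its speed limit or range.

### The arm

A 6-joint arm with a two-finger parallel gripper is mounted at the origin on a cart in front of the work surface, level with it; the furniture and walls round the work are solid. World frame = base frame: x ahead of the robot, y to its left, z up, the work surface at z = 0. Lengths are in mm, angles in rad, forces in N, time in s.
With the tool pointing down it reaches from about 350 to 775 mm from the base axis. Payload 7.3 kg.
Tool frame: the origin (TCP) lies on the mounting face of the last link; the fingertips stand 178 mm ahead of it and the grasp point (between the pads) lies 159 mm ahead of it; z points along the fingers, y is the line along which they close (so a half turn about z gives the same grasp; the last joint's range is limited). The gripper opens to 92 mm and grips with 3 to 60 N. Pads are 19 mm wide; open, the fingers measure 130 mm over their backs; the gripper's body (75 mm by 190 mm) begins 47 mm behind the grasp point.
Start: joints at [0.961, 0.342, 1.524, -0, 1.275, -0.146], TCP at [234.839, 469.551, 404.741] pointing down, gripper open.
Joint ranges: [-2.53, 2.53], [-0.77, 2.02], [0.04, 2.7], [-1, 4.14], [0.28, 2.66], [-3.11, 3.11]. Speed limits (rad/s): [2.57, 2.57, 3.14, 3.14, 3.14, 3.14].

### API

Orientations are given as [roll, pitch, yaw] about the fixed x, y, z axes, in that order (R = Rz(yaw) Ry(pitch) Rx(roll)).
In Python, from plant import bot gives the robot as it stands.
- The arm moves only by the tool shift_gripper, called after "Request:" as name(argument=value, ...), one argument or row to a line, values as JSON. Schema: {"type":"object","properties":{"increments":{"type":"array","items":{"type":"array","prefixItems":[{"type":"number"},{"type":"array","items":{"type":"number"},"minItems":3,"maxItems":3},{"type":"number"}],"minItems":3,"maxItems":3},"minItems":1,"maxItems":5},"only":{"type":"string"},"quiet":{"type":"boolean"},"lines":{"type":"string"}},"required":["increments"],"additionalProperties":false}. increments is a list of rows, 1 to 5 of them, each written [opening, [dx, dy, dz], turn]: the finger opening in mm, then dx, dy, dz in normalised numbers (1 is 300 mm), then a turn about the tool's z in shares of 90 degrees (1.0 is 90 degrees); each row is the pose to reach, as a shift and turn from the pose commanded when the call began, along the tool's axes at that moment; what a row does not reach only later rows make up. A row lasts 1/8 s, in which the tool goes at most 62.5 mm and 0.188 rad, less where a joint would pass 70% of its speed; a pose out of reach is approached as far as the arm can. The fingers move at their own pace and stop on an object; the grip force is fixed at half the most. Time passes only in rows, so rows that do not move let the fingers close. The tool returns the time, the measured TCP pose, the force, the opening and the grip force at its end. only (a regular expression) keeps the lines of the reply that match it, lines (a string "A,B") keeps lines A to B, and quiet returns only ok. Shift and turn numbers lie between -1 and 1, and a call with a number outside is refused. Input that does not fit is refused with a message, and nothing moves.
- bot.get_obs(): the state, without advancing time (a new reading comes with each control period).
- bot.capture(name): name is "scene" or "top" or "wrist"; returns a dict with "color" (400x640x3 uint8, red, green, blue), "K" (3x3 intrinsics, pixels), "k1" (the pictures are not rectified: a ray, as slopes to the right and down, at radius r is drawn at 1 + k1 r^2 times it, then the intrinsics apply), "R" (3x3) and "t" (3): a world point X has camera coordinates R X + t. Camera axes: x right, y down, z forward; pixel columns grow to the right and rows downward; lengths in mm; the calibration is good to about 2 mm. A picture is of the moment at which its call begins. There is no depth.
- bot.close_job(): hands the job in; it is judged then, once.
The state is a dict: "time": time; "joint_positions": joint angles; "dq": joint speeds; "tau": joint torques, N m; "tool_pos": TCP position; "tcp_rot": TCP orientation; "contact_force": force on the tool from outside, world axes, zero at the start; "moment": the same for the moment, N m; "grip_width": finger opening in mm; "finger_force": force on a finger pad.
Only numpy, scipy, OpenCV 4.12 (cv2) and the standard library are available. Lean on these libraries where they do the work, as an engineer would, in place of code of your own. Each camera call takes 0.05 s, during which the arm holds its last target. There are 200 camera calls.

## Working session

There is one attempt and no reset: what is moved stays moved. The work goes in short steps, Python scripts to look and compute and a tool call to move; the robot and the scene stay as the last step left them, time stands still between calls to the robot, and variables do not carry over. Pictures are saved under pics/ and viewed, at most 10 in all, crops included, and the job is handed in when it is done.

```bash
ls; mkdir -p pics; python3 - <<'E'
from plant import bot
import cv2,numpy as np
o=bot.get_obs();print(o['tool_pos'],o['tcp_rot'],o['grip_width'],o['time'])
for n in("scene","top"):
    c=bot.capture(n);cv2.imwrite(f"pics/{n}0.png",c["color"][:,:,::-1]);np.savez(f"{n}0.npz",**c);print(n,c["K"].tolist(),c["k1"],(-c["R"].T@c["t"]).tolist(),c["R"][2].tolist())
E
```

```text
pics
plant.py
[234.76779824 469.43332725 404.07029877] [-3.14011933e+00 -2.39278214e-04  2.67779252e+00] 91.88301920949041 0.0
scene [[408.65741909895075, 0.0, 316.2808573251436], [0.0, 408.65741909895075, 199.81340962079844], [0.0, 0.0, 1.0]] -0.01978322696095802 [-18.23821603591398, -349.9659216163435, 770.0465471112675] [0.572139748540756, 0.38670784003003567, -0.7232656182890382]
top [[393.072974408732, 0.0, 312.0981330870477], [0.0, 393.072974408732, 195.81481233608935], [0.0, 0.0, 1.0]] -0.03802405626711618 [378.6799260859465, 50.58226978629138, 988.6392366198854] [0.1983714648485163, 0.001083961720522259, -0.9801263117378505]
```

View pics/scene0.png

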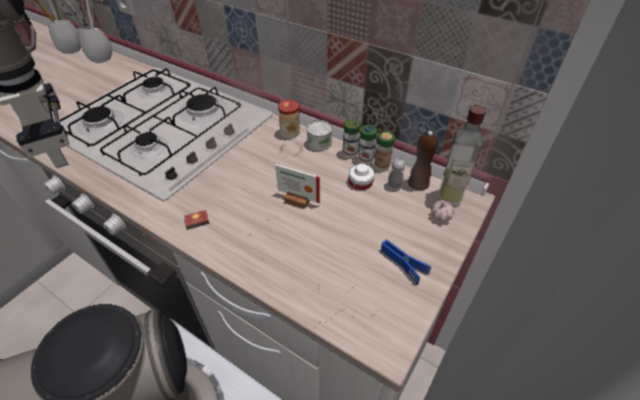

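View pics/top0.png

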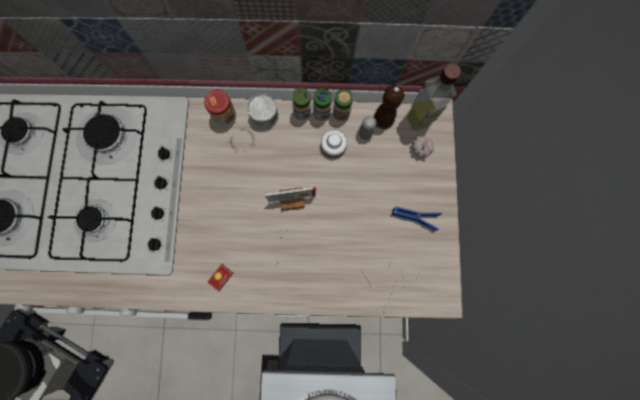

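The scene view shows the blue clip at about (405,260), its tails to the lower right. The card's red edge is at (318,187) and the timer at (362,176). In the top view the clip runs from the jaws at (393,211) to the tails at (440,214) and (437,229). The card's red edge is at (313,191), facing the clip, and the timer is at (334,144).

```bash
cat > h.py <<'E'
import numpy as np,cv2
def ray(c,p):
    K,k=c["K"],float(c["k1"])
    n=cv2.undistortPoints(np.array([[p]],float),K,np.array([k,0,0,0,0.])).ravel()
    return -c["R"].T@c["t"], c["R"].T@np.array([n[0],n[1],1])
def plane(c,p,z):
    o,d=ray(c,p);return o+d*(z-o[2])/d[2]
def tri(*cp):
    A=np.zeros((3,3));b=np.zeros(3)
    for c,p in cp:
        o,d=ray(c,p);d/=np.linalg.norm(d);P=np.eye(3)-np.outer(d,d);A+=P;b+=P@o
    X=np.linalg.solve(A,b);return X,[round(float(np.linalg.norm(np.cross(X-ray(c,p)[0],ray(c,p)[1]/np.linalg.norm(ray(c,p)[1])))),1) for c,p in cp]
def proj(c,X):
    q=c["R"]@np.asarray(X,float)+c["t"];s=q[:2]/q[2];s=s*(1+float(c["k1"])*(s@s));return (c["K"]@[*s,1])[:2]
def mask(im,kind,roi):
    h=cv2.cvtColor(im,cv2.COLOR_RGB2HSV)
    if kind=="blue": m=cv2.inRange(h,(100,120,40),(130,255,255))
    else: m=cv2.inRange(h,(0,120,70),(8,255,255))|cv2.inRange(h,(170,120,70),(180,255,255))
    z=np.zeros_like(m);x0,y0,x1,y1=roi;z[y0:y1,x0:x1]=m[y0:y1,x0:x1];return z
E
python3 - <<'E'
from h import *
S=dict(np.load("scene0.npz"));T=dict(np.load("top0.npz"))
for n,c,rb,rr in(("scene",S,(360,220,450,300),(305,165,330,210)),("top",T,(370,190,460,245),(304,180,322,205))):
    for k,r in(("blue",rb),("red",rr)):
        m=mask(c["color"],k,r);cs,_=cv2.findContours(m,0,2);q=max(cs,key=cv2.contourArea);print(n,k,cv2.boundingRect(q),cv2.approxPolyDP(q,1.5,True)[:,0].tolist())
a=cv2.resize(S["color"][165:295,265:445],None,fx=4,fy=4,interpolation=2)[:,:,::-1]
b=cv2.resize(T["color"][175:245,255:450],None,fx=4,fy=4,interpolation=2)[:,:,::-1]
o=np.zeros((a.shape[0]+0,800,3),np.uint8);o[:a.shape[0],:a.shape[1]]=a
cv2.imwrite("pics/a.png",o[:,:720]);cv2.imwrite("pics/b.png",b)
E
```

```text
scene blue (382, 240, 48, 44) [[383, 242], [382, 251], [400, 264], [407, 272], [410, 269], [417, 277], [416, 283], [418, 276], [412, 267], [414, 266], [426, 271], [426, 268], [429, 266], [407, 256], [386, 240]]
scene red (316, 177, 3, 25) [[316, 177], [318, 201], [318, 177]]
top blue (393, 207, 47, 23) [[393, 211], [394, 214], [415, 219], [437, 229], [417, 217], [396, 211], [401, 210], [422, 215], [436, 215], [439, 213], [417, 213], [397, 207]]
top red (313, 188, 2, 3) [[313, 188], [314, 190]]
```

View pics/a.png

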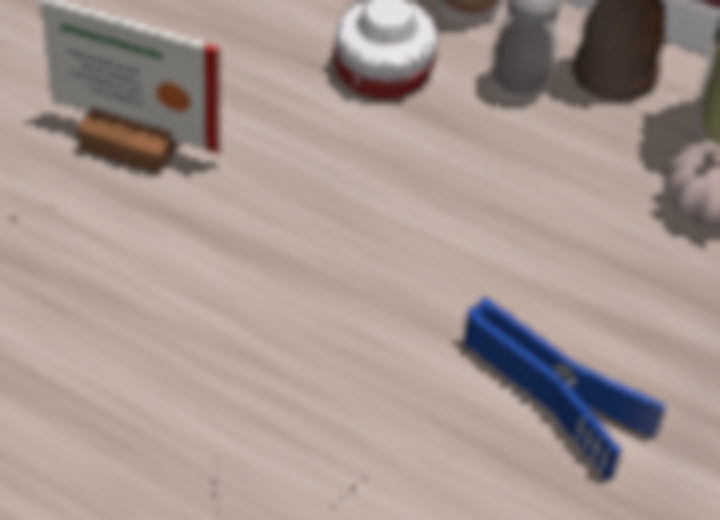

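View pics/b.png

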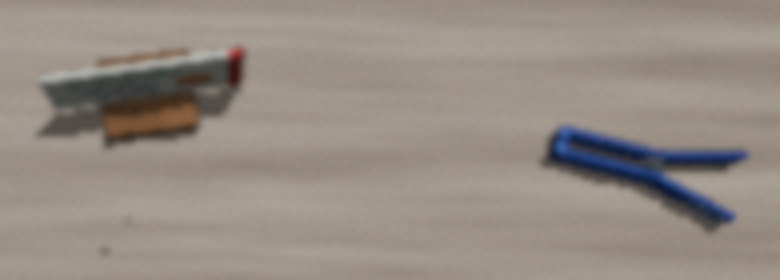

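The first crop shows the clip shut: coil at (566,372), tail ends at (655,404) and (614,455), jaw tips at (485,300) and (468,315). The card's top corners are at (218,46) and (44,3). The second crop shows the same points at coil (652,162), tails (746,154) and (732,217), jaws (565,127) and (552,145), and card top (241,48) to (40,78).

```bash
python3 - <<'E'
from h import *
S=dict(np.load("scene0.npz"));T=dict(np.load("top0.npz"))
f=lambda u,v,x,y:(x+u/4-.375,y+v/4-.375)
P=dict(coil=((566,372),(652,162)),tailfar=((657,404),(746,154)),tailnear=((616,455),(732,217)),jawfar=((485,299),(565,127)),jawnear=((467,315),(552,145)),redtop=((214,46),(238,48)),cardL=((44,3),(41,79)))
for n,(a,b) in P.items():
    pa,pb=f(*a,265,165),f(*b,255,175)
    X,e=tri((S,pa),(T,pb)); z=102 if n in("redtop","cardL") else 30
    print(n,X.round(1),e,plane(S,pa,z).round(1)[:2],plane(T,pb,z).round(1)[:2])
E
```

```text
coil [ 533.7 -214.6   20. ] [1.6, 1.6] [ 527.6 -217.5] [ 531.1 -210.6]
tailfar [ 537.  -268.6   28.8] [1.3, 1.3] [ 535.  -267.8] [ 537.6 -269.4]
tailnear [ 499.  -261.6   21.7] [0.4, 0.4] [ 493.  -262.3] [ 498.2 -259.2]
jawfar [ 551.6 -156.9   27.5] [0.7, 0.7] [ 549.1 -157. ] [ 551.6 -156.9]
jawnear [ 541.9 -150.8   18.7] [0.2, 0.2] [ 533.2 -153.7] [ 540.1 -148.6]
redtop [580.2  47.7  99.9] [0.3, 0.3] [578.   46.7] [579.9  47.4]
cardL [560.  161.3  94.8] [0.1, 0.1] [553.8 155.9] [558.6 160.4]
```

```bash
cat > go.py <<'E'
import sys
from h import *
from scipy.spatial.transform import Rotation as Ro
from plant import bot
def delta(x,y,z,yaw):
    o=bot.get_obs();R=Ro.from_euler("xyz",o["tcp_rot"]).as_matrix()
    d=R.T@(np.array([x,y,z])-o["tool_pos"]);t=-(yaw-o["tcp_rot"][2]);t=(t+np.pi)%(2*np.pi)-np.pi
    print("t",o["time"],"delta",d.round(1),"turn",round(t,3),"pos",np.round(o["tool_pos"],1),np.round(o["tcp_rot"],3),"j6",o["joint_positions"][5].round(2))
if __name__=="__main__": delta(*map(float,sys.argv[1:]))
E
python3 go.py 522 -248 380 1.33
```

```text
t 0.1 delta [-577.9 -513.1   24.7] turn 1.348 pos [234.8 469.5 404.1] [-3.14  -0.     2.678] j6 -0.15
```

The manual's scale: shifts go in shares of 300 mm and turns go in shares of 90 degrees. Converting my numbers, -220 mm / 300 = -0.7333, -195 mm / 300 = -0.65, 0.5 rad / 1.5708 = 0.3183.

Request:
shift_gripper(
  increments=[
    [92,[-0.1467,-0.13,0.0067],0.0637],
    [92,[-0.2933,-0.26,0.0133],0.1273],
    [92,[-0.44,-0.39,0.02],0.191],
    [92,[-0.5867,-0.52,0.0267],0.2546],
    [92,[-0.7333,-0.65,0.0333],0.3183],
  ],
)

```text
time: 0.72
tool_pos: [344.6, 195.0, 394.6]
tcp_rot: [3.141, -0.0, 2.175]
contact_force: [1.4, -0.0, 0.1]
grip_width: 91.8
finger_force: 0.0
```

```bash
python3 go.py 522 -248 380 1.33
```

```text
t 0.725 delta [-465.4 -105.7   14.6] turn 0.845 pos [344.6 195.  394.6] [ 3.141 -0.     2.175] j6 -0.28
```

To row units: -290 mm / 300 = -0.9667, -232 mm / 300 = -0.7733, 0.5 rad / 1.5708 = 0.3183.

Request:
shift_gripper(
  increments=[
    [92,[-0.1933,-0.0433,0.0067],0.0637],
    [92,[-0.3867,-0.0867,0.0133],0.1273],
    [92,[-0.58,-0.13,0.02],0.191],
    [92,[-0.7733,-0.1733,0.0267],0.2546],
    [92,[-0.9667,-0.22,0.0333],0.3183],
  ],
)

```text
time: 1.35
tool_pos: [455.9, -81.1, 384.5]
tcp_rot: [3.142, -0.0, 1.674]
contact_force: [0.6, 0.3, -0.5]
grip_width: 91.5
finger_force: 0.0
```

```bash
python3 go.py 522 -248 380 1.33
```

```text
t 1.35 delta [-172.8   48.5    4.4] turn 0.344 pos [455.9 -81.1 384.5] [ 3.142 -0.     1.674] j6 -0.45
```

To row units: -173 mm / 300 = -0.5767, -116 mm / 300 = -0.3867, 0.34 rad / 1.5708 = 0.2165.

Request:
shift_gripper(
  increments=[
    [92,[-0.1933,0.0533,0.0067],0.0764],
    [92,[-0.3867,0.1067,0.01],0.1528],
    [92,[-0.5767,0.16,0.0133],0.2165],
    [92,[-0.5767,0.16,0.0133],0.2165],
  ],
)

```text
time: 1.85
tool_pos: [522.2, -249.5, 379.1]
tcp_rot: [-3.141, 0.0, 1.333]
contact_force: [-0.2, 0.1, 0.3]
grip_width: 91.7
finger_force: 0.0
```

```bash
python3 go.py 522 -248 380 1.33; python3 - <<'E'
from plant import bot
import numpy as np,cv2
c=bot.capture("wrist");np.savez("w1.npz",**c);cv2.imwrite("pics/w1.png",c["color"][:,:,::-1])
print((-c["R"].T@c["t"]).round(1),c["R"].round(2).tolist())
E
```

```text
t 1.85 delta [ 1.5 -0.6 -0.9] turn 0.003 pos [ 522.2 -249.5  379.1] [-3.141  0.     1.333] j6 -0.34
[ 537.1 -187.2  358.7] [[0.97, -0.24, -0.0], [-0.23, -0.94, 0.24], [-0.06, -0.24, -0.97]]
```

View pics/w1.png

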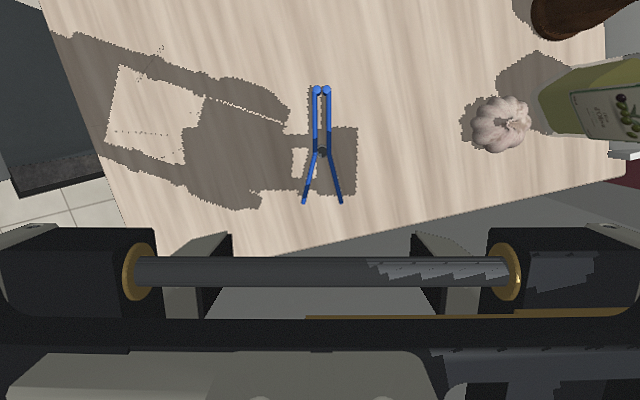

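The wrist view shows the clip centred and aligned with the fingers: jaw tips at (322,88), coil at (321,150), tail ends at (304,203) and (341,202). The garlic, at (500,123), is well clear.

```bash
python3 - <<'E'
from h import *
W=dict(np.load("w1.npz"));S=dict(np.load("scene0.npz"));T=dict(np.load("top0.npz"))
m=mask(W["color"],"blue",(280,70,370,215));ys,xs=np.nonzero(m)
print(cv2.boundingRect(m))
for a,b in((84,90),(110,116),(170,176),(190,196),(198,204)):
    s=(ys>=a)&(ys<b);print(a,xs[s].min(),xs[s].max(),plane(W,((xs[s].min()+xs[s].max()+1)/2-.5,(a+b-1)/2),30).round(1))
for n,p in dict(coil=(321,150),tl=(304,203),tr=(341,202),jaw=(322,86)).items(): print(n,plane(W,p,30).round(1))
f=lambda u,v,x,y:(x+u/4-.375,y+v/4-.375)
for n,p,a,b in(("tl",(304,203),(616,455),(732,217)),("tr",(341,202),(657,404),(746,154))):
    print(n,tri((W,p),(T,f(*b,255,175)),(S,f(*a,265,165))))
E
```

```text
(302, 85, 41, 119)
84 313 330 [ 544.7 -156.    30. ]
110 313 330 [ 539.  -179.5   30. ]
170 308 336 [ 525.6 -236.9   30. ]
190 303 341 [ 520.7 -257.1   30. ]
198 302 342 [ 518.7 -265.3   30. ]
coil [ 529.9 -214.6   30. ]
tl [ 499.9 -263.5   30. ]
tr [ 537.5 -271.5   30. ]
jaw [ 545.2 -155.7   30. ]
tl (array([ 498.81553357, -262.7628672 ,   22.56045538]), [2.4, 1.1, 1.5])
tr (array([ 537.04633383, -269.61462998,   29.33662737]), [2.1, 0.7, 2.3])
```

To row units: 197 mm / 300 = 0.6567, 190 mm / 300 = 0.6333.

Request:
shift_gripper(
  increments=[
    [92,[0,0,0.2],0],
    [92,[0,0,0.4],0],
    [92,[0,0,0.5667],0],
    [92,[0,0,0.6333],0],
    [92,[0,0,0.6567],0],
  ],
)

```text
time: 2.52
tool_pos: [521.3, -244.5, 182.6]
tcp_rot: [-3.139, -0.001, 1.34]
contact_force: [-0.8, -0.1, 0.2]
grip_width: 91.9
finger_force: 0.0
```

Request:
shift_gripper(
  increments=[
    [60,[0,0,0],0],
    [40,[0,0,0],0],
    [10,[0,0,0],0],
    [5,[0,0,0],0],
    [5,[0,0,0],0],
  ],
)

```text
time: 3.15
tool_pos: [521.8, -246.0, 183.9]
tcp_rot: [3.141, 0.0, 1.338]
contact_force: [-0.8, 0.3, 0.4]
grip_width: 46.5
finger_force: 0.0
```

To row units: -3 mm / 300 = -0.01, 1 mm / 300 = 0.0033.

Request:
shift_gripper(
  increments=[
    [45,[-0.01,0,0.0033],0],
    [45,[-0.01,0,0.0033],0],
    [10,[-0.01,0,0.0033],0],
    [5,[-0.01,0,0.0033],0],
    [5,[-0.01,0,0.0033],0],
  ],
)

```text
time: 3.78
tool_pos: [521.1, -248.8, 182.6]
tcp_rot: [-3.141, -0.0, 1.338]
contact_force: [-0.2, -0.1, -0.6]
grip_width: 19.6
finger_force: 11.7
```

Request:
shift_gripper(
  increments=[
    [5,[0,0,0],0],
    [5,[0,0,0],0],
    [5,[0,0,0],0],
    [5,[0,0,0],0],
    [5,[0,0,0],0],
  ],
)

```text
time: 4.4
tool_pos: [521.1, -248.9, 182.7]
tcp_rot: [-3.142, -0.0, 1.338]
contact_force: [-0.4, -0.2, -0.5]
grip_width: 16.3
finger_force: 29.8
```

To row units: -46 mm / 300 = -0.1533, -20 mm / 300 = -0.0667.

Request:
shift_gripper(
  increments=[
    [5,[0,0,-0.0667],0],
    [5,[0,0,-0.1533],0],
    [5,[0,0,-0.1533],0],
  ],
)

```text
time: 4.78
tool_pos: [521.6, -249.3, 230.4]
tcp_rot: [3.138, 0.001, 1.338]
contact_force: [0.1, 0.7, -2.0]
grip_width: 16.7
finger_force: 29.8
```

```bash
python3 go.py 605 -95 228 1.746; python3 - <<'E'
from plant import bot
import numpy as np,cv2
c=bot.capture("wrist");np.savez("w2.npz",**c);cv2.imwrite("pics/w2.png",c["color"][:,:,::-1])
E
```

```text
t 4.775 delta [169.3  45.5   2.4] turn -0.408 pos [ 521.6 -249.3  230.4] [3.138e+00 1.000e-03 1.338e+00] j6 -0.35
```

View pics/w2.png

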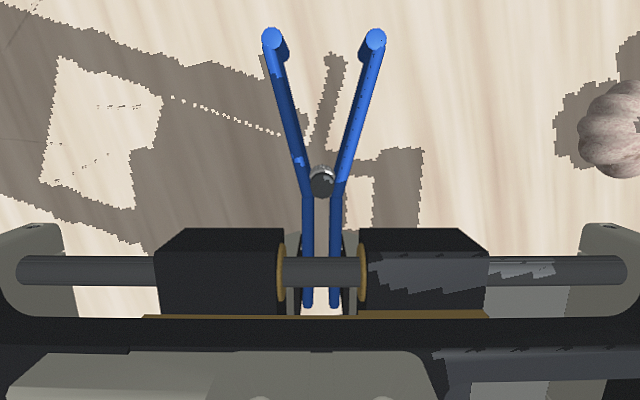

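The clip is held wide open and centred. The jaw tips are at (272,40) and (375,40), the coil is at (322,182) and the tails are parallel between the fingers. Next I move to the standoff.

To row units: 169 mm / 300 = 0.5633, 127 mm / 300 = 0.4233, -0.408 rad / 1.5708 = -0.2597.

Request:
shift_gripper(
  increments=[
    [5,[0.14,0.0367,0],-0.0637],
    [5,[0.28,0.0733,0.0033],-0.1273],
    [5,[0.4233,0.1133,0.0067],-0.191],
    [5,[0.5633,0.15,0.0067],-0.2597],
    [5,[0.5633,0.15,0.0067],-0.2597],
  ],
)

```text
time: 5.45
tool_pos: [604.4, -92.0, 225.1]
tcp_rot: [-3.14, -0.001, 1.75]
contact_force: [-0.1, 0.3, -0.8]
grip_width: 16.9
finger_force: 29.8
```

```bash
python3 go.py 605 -95 228 1.746; python3 - <<'E'
from plant import bot
import numpy as np,cv2
for n in("wrist","top","scene"):
    c=bot.capture(n);np.savez(n[0]+"3.npz",**c)
    if n=="wrist":cv2.imwrite("pics/w3.png",c["color"][:,:,::-1])
E
```

```text
t 5.45 delta [-3.   0.  -2.9] turn 0.004 pos [604.4 -92.  225.1] [-3.14e+00 -1.00e-03  1.75e+00] j6 -0.46
```

View pics/w3.png

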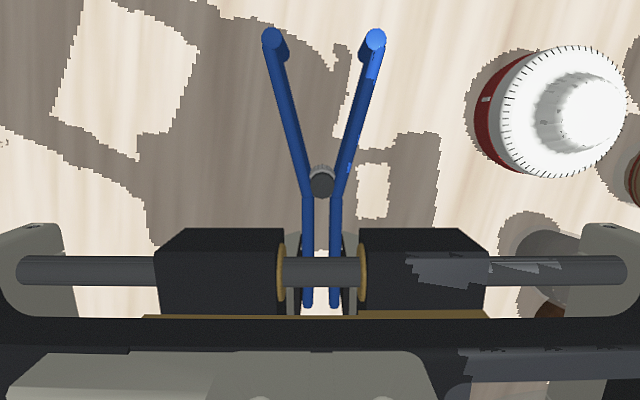

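The wrist view shows the open clip with its tips at (272,40) and (375,40). The timer at (560,110) is clear to the right, and the card is still out of view ahead. I'll compare jaws and card in the two fixed views.

```bash
python3 - <<'E'
from h import *
S=dict(np.load("s3.npz"));T=dict(np.load("t3.npz"))
u=np.array([-.174,.985]);m=np.array([604.4,-92])+95*u
print("mouth exp",m,proj(T,[*m,57]),proj(S,[*m,57]))
a=cv2.resize(S["color"][155:225,265:425],None,fx=5,fy=5,interpolation=2)
b=cv2.resize(T["color"][170:220,255:415],None,fx=5,fy=5,interpolation=2)
cv2.imwrite("pics/c3.png",np.vstack([a,b])[:,:,::-1])
E
```

```text
mouth exp [587.87    1.575] [332.91673914 188.04133874] [335.90634959 194.12485111]
```

View pics/c3.png

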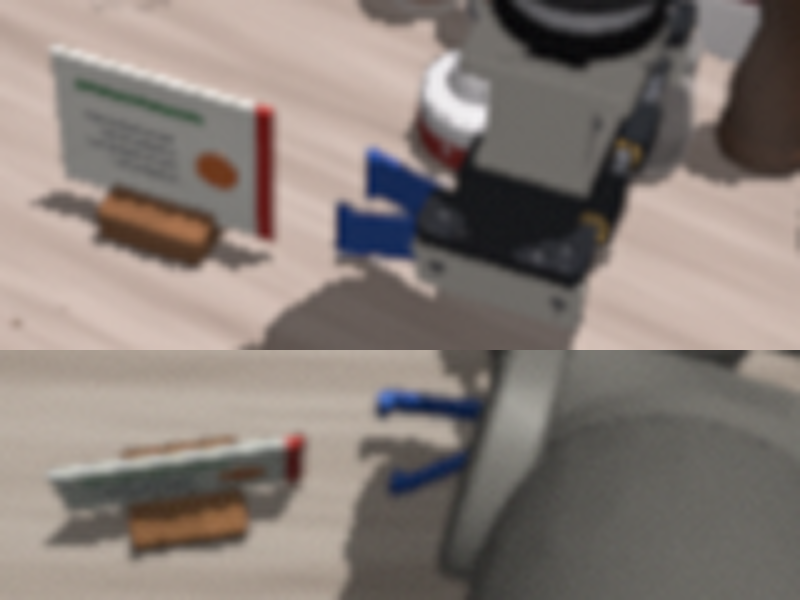

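The crops show the jaw tips at scene (371,150) and (342,206) and top (383,400) and (398,484). The card's red top corner is at scene (265,106) and top (300,438), and its far corner at scene (53,48) and top (52,474).

```bash
python3 - <<'E'
from h import *
S=dict(np.load("s3.npz"));T=dict(np.load("t3.npz"))
fs=lambda u,v:(265+u/5-.4,155+v/5-.4); ft=lambda u,v:(255+u/5-.4,170+(v-350)/5-.4)
for n,z,a,b in(("far",72.4,(371,152),(383,398)),("near",72.4,(342,208),(398,484)),("red",102,(269,107),(301,439)),("cardL",102,(54,48),(53,474))):
    print(n,tri((S,fs(*a)),(T,ft(*b))),plane(S,fs(*a),z).round(1),plane(T,ft(*b),z).round(1))
# block sides in top view (z=22): near long edge corners
for p in((135,512),(248,494)): print("block",plane(T,ft(*p),22).round(1))
for p in((130,450),(235,438)): print("blockfar",plane(T,ft(*p),22).round(1))
# red mask in full-res along edge
for c,z,r in((T,102,(304,180,322,205)),(S,102,(305,165,330,210))):
    h=cv2.cvtColor(c["color"],cv2.COLOR_RGB2HSV);x0,y0,x1,y1=r
    sub=(((h[...,0]<10)|(h[...,0]>168))&(h[...,1]>110))[y0:y1,x0:x1];ys,xs=np.nonzero(sub);print(xs.min()+x0,xs.max()+x0,ys.min()+y0,ys.max()+y0)
E
```

```text
far (array([607.17550601,   6.2147371 ,  69.63401859]), [0.7, 0.7]) [605.2   4.4  72.4] [606.    6.8  72.4]
near (array([565.4010271 ,  -2.11754936,  70.77619039]), [1.4, 1.4]) [565.1  -3.8  72.4] [564.1  -1.   72.4]
red (array([577.94493072,  45.84293258, 102.87969152]), [0.0, 0.0]) [578.7  46.4 102. ] [578.1  45.8 102. ]
cardL (array([558.6028498 , 160.06791595, 100.3694564 ]), [0.3, 0.3]) [556.9 159.1 102. ] [558.5 159.6 102. ]
block [556.5 127.5  22. ]
block [567.2  71.3  22. ]
blockfar [588.1 131.3  22. ]
blockfar [595.7  78.7  22. ]
313 314 187 195
306 318 176 201
```

To row units: 36 mm / 300 = 0.12, 24 mm / 300 = 0.08.

Request:
shift_gripper(
  increments=[
    [5,[0.04,0,-0.0033],0],
    [5,[0.08,0,-0.0067],0],
    [5,[0.12,0,-0.0067],0],
    [5,[0.12,0,-0.0067],0],
  ],
)

```text
time: 6.1
tool_pos: [597.4, -58.3, 228.9]
tcp_rot: [-3.142, -0.0, 1.747]
contact_force: [0.4, 0.4, -0.3]
grip_width: 16.9
finger_force: 29.8
```

Request:
shift_gripper(
  increments=[
    [5,[0.0333,0,0],0],
    [5,[0.0667,0,0],0],
    [5,[0.09,0,0],0],
    [5,[0.09,0,0],0],
    [5,[0.09,0,0],0],
  ],
)

```text
time: 6.72
tool_pos: [593.0, -32.9, 228.8]
tcp_rot: [3.141, 0.0, 1.746]
contact_force: [0.8, -0.6, -1.9]
grip_width: 16.8
finger_force: 29.8
```

```bash
python3 - <<'E'
from h import *
from plant import bot
im=[]
S=bot.capture("scene");T=bot.capture("top");W=bot.capture("wrist")
a=cv2.resize(S["color"][155:225,265:385],None,fx=3.333333,fy=3.333333,interpolation=2)[:233,:400]
b=cv2.resize(T["color"][165:235,255:375],None,fx=3.333333,fy=3.333333,interpolation=2)[:233,:400]
w=W["color"][0:330,:][:, 80:560]
w=cv2.resize(w,(480,330))
o=np.zeros((233+330,800,3),np.uint8);o[:233,:400]=a;o[:233,400:]=b;o[233:,:480]=w
cv2.imwrite("pics/c4.png",o[:,:,::-1])
np.savez("w4.npz",**W);print(bot.get_obs()["tool_pos"],bot.get_obs()["tcp_rot"])
E
```

```text
[592.97899552 -33.12189459 228.70577396] [ 3.14150428e+00 -6.00049996e-06  1.74540989e+00]
```

View pics/c4.png

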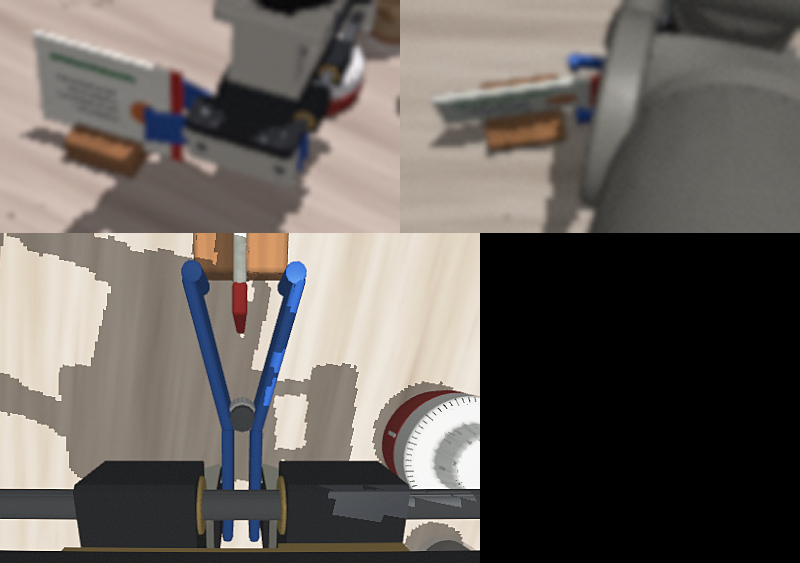

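The wrist view shows the card's red edge standing centrally between the open jaws: tips at (195,272) and (296,272) in the composite, edge at about (240,285) to (240,333). I'll check the insertion numerically.

```bash
python3 - <<'E'
from h import *
W=dict(np.load("w4.npz"))
f=lambda u,v:(u+80,v-233)
for n,p,z in(("redA102",(240,333),102),("redA12",(240,333),12),("redTop102",(239,313),102),("redTop",(239,284),102),("tipL",(194,272),76),("tipR",(296,272),76)):
    print(n,plane(W,f(*p),z).round(1))
for z in(12,57,102):print(z,proj(W,[578.5,45,z])-[80,-233])
u=np.array([-.174,.985]);m=np.array([593,-33])+95*u;print("mouth",m,(m-[578.5,45])@u,(m-[578.5,45])@[.985,.174])
E
```

```text
redA102 [579.7  36.3 102. ]
redA12 [578.5  41.6  12. ]
redTop102 [578.4  42.1 102. ]
redTop [576.9  50.3 102. ]
tipL [558.6  56.6  76. ]
tipR [596.2  63.2  76. ]
12 [241.08302551 326.94599826]
57 [241.06210647 318.73264825]
102 [241.02288192 303.34715105]
mouth [576.47   60.575] 15.694594999999998 0.7105000000000272
```

```bash
python3 -c "
from plant import bot
o=bot.get_obs();print(o['grip_width'],o['finger_force'],abs(o['dq']).max())
print(bot.close_job())"
```

```text
16.380665576597135 29.837262332439423 0.0023762745801188382
the job is handed in; nothing more can be done
None
```

I handed the job in after about 7 s with the clip held squeezed open and level at mid-height; by my image measurements the jaw tips are about 18 mm past the red edge, with roughly 9 mm between card and jaws, but the verdict was not shown.

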